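# Refit the bayonet breather cap on the press pump's oil tank

### The arm

A 6-joint arm with a two-finger parallel gripper is mounted at the origin on the work surface. World frame = base frame: x ahead of the robot, y to its left, z up, the work surface at z = 0. Lengths are in m, angles in rad, forces in N, time in s.
With the tool pointing down it reaches from about 0.35 to 0.975 m from the base axis. Payload 4.9 kg.
Tool frame: the origin (TCP) lies on the mounting face of the last link; the fingertips stand 173 mm ahead of it and the grasp point (between the pads) lies 155 mm ahead of it (tcp_to_grasp is the distance from the TCP to the grasp point, in m); z points along the fingers, y is the line along which they close (so a half turn about z gives the same grasp; the last joint's range is limited). The gripper opens to 85 mm and grips with 20 to 120 N. Pads are 22 mm wide; open, the fingers measure 114 mm over their backs; the gripper's body (76 mm by 85 mm) begins 54 mm behind the grasp point. The pads swing forward as they close: fully open they stand 13 mm farther back than shut.
Start: joints at [1.121, 0.053, 1.613, -0, 1.476, -0.119], TCP at [0.203, 0.591, 0.405] pointing down, gripper open.
Joint ranges: [-3.01, 3.01], [-1.01, 2.22], [0.06, 2.58], [-1.02, 4.17], [0.09, 2.62], [-3.14, 3.14]. Speed limits (rad/s): [2.57, 2.57, 3.14, 3.14, 3.14, 3.14].

### API

Orientations are given as a rotation vector (axis times angle).
In Python, from station import get_obs, get_image, calibration, finish_job, tcp_to_grasp gives the robot as it stands. The module is installed in compiled form; this text tells all that it offers.
- The arm moves only by the tool arm_command, never from a script. Its argument "plan" is a list that holds one entry, the list of rows, each a list of 6 numbers: the shift along the tool's x, y, z in cm, then the turn, a rotation vector about the tool's x, y, z in rad. A call has 1 to 12 rows; each row is the pose to reach, as a shift and turn from the pose commanded when the call began, along the tool's axes at that moment; what a row does not reach only later rows make up. A row lasts 1/12 s, in which the tool goes at most 41.7 mm and 7.16 degrees, less where a joint would pass 70% of its speed; a pose out of reach is approached as far as the arm can. A call with a gripper value outside its range is refused whole. "gripper" is the closure, from -1 (fully open) to 1 (shut), set as the call begins (left out, the last holds). The fingers move at their own pace and stop on an object; "force" is the grip in N (left out, the last holds). Time passes only in rows, so rows that repeat a pose let the fingers close. It gives the time, the measured TCP pose, the force, the opening and the grip force at its end, in the units of the state.
- get_obs(): the state, without advancing time (a new reading comes with each control period).
- get_image(name): name is "scene" or "top" or "wrist"; returns (picture, depth): 384x512x3 uint8, blue, green, red; 384x512 float32, m along the optical axis (not along the pixel's ray), 0 where there is no reading.
- calibration(name): a dict with "fx", "fy", "cx", "cy" (pixels), "dist" ([k1, k2, p1, p2, k3] as OpenCV has them; the pictures are not rectified), "pose" (4x4, takes a point from camera to world coordinates). Camera axes: x right, y up, looking along -z (the intrinsics and any distortion apply to the point x, -y, -z); pixel columns grow to the right and rows downward; lengths in m; the calibration is good to about 2 mm. A picture is of the moment at which its call begins: read the wrist's pose just before it. calibration takes no time and is no camera call; for the wrist camera it gives the pose at the moment of the call.
- finish_job(): hands the job in; it is judged then, once.
The state is a dict: "t": time; "q": joint angles; "dq": joint speeds; "effort": joint torques, N m; "tool_pos": TCP position; "tool_rot": TCP orientation; "contact_force": force on the tool from outside, world axes, zero at the start; "wrist_torque": the same for the moment, N m; "opening": finger opening in m; "grip_force": force on a finger pad.
Only numpy, scipy, OpenCV 4.12 (cv2) and the standard library are available. Lean on these libraries where they do the work, as an engineer would, in place of code of your own. Each camera call takes 0.05 s, during which the arm holds its last target. There are 200 camera calls.

### The job

Take the red-handled breather cap, fit its two lugs through the slots of the collar on the green oil tank, push it in against its spring and twist it a quarter turn clockwise (seen from above), so that it springs up into its catch and stays locked when you let go. The collar is often clamped well off the tank's marks, so feel for the slots gently: do not force the cap against the tank or the collar, and leave the other tools and parts where they lie.

Things in the scene. Friction and masses are not known exactly. Their poses are not given: they have to be found in the camera images.
- cap_mid (a point): The loose breather cap, standing upright on the bench on its stem: point at its centre, half-way up its 53 mm (26.5 mm over its underside). 0.12 to 0.2 kg. z is up along the cap; x runs along both the red grip bar and the two lugs; the cap is the same after a half turn. A black disc 54 mm in diameter lies at 24 to 31 mm over its underside.
- cap_grip (a point): Centre of the cap's red grip bar, 42 mm over the cap's underside: bar 50 mm along x, 14 mm wide along y, 22 mm high (from 31 to 53 mm over the underside). Axes as cap_mid.
- cap_lugs (a point): Centre of the cap's steel stem at its two lugs, 7 mm over the cap's underside. Lugs: 52 mm over both along x, 9 mm wide along y, from 4 to 10 mm over the underside. Stem: 26 mm in diameter from 0 to 24 mm, the lowest 4 mm tapering in to 22 mm. Axes as cap_mid.
- neck (a point): Centre of the mouth of the filler neck: upper face of the fixed square steel collar (72 mm square, 26 mm high, bore 30 mm) on the green oil tank, 126 mm over the bench. z up; x runs along two white marks on the tank top, where the two slots should lie. But the collar was clamped by hand: its slot line lies up to 0.5 rad either way of x; that angle is not measured, only seen or felt.
- neck_slots (a point): Centre of the bore at the underside of the collar's rim, 8 mm below the mouth (axes as neck). The two slots in the rim, opposite each other, are 12 mm wide and reach 28.5 mm from the centre. With the lugs lying on the rim beside the slots the cap's underside is 4 mm below the mouth. The lugs are below the rim once the cap's underside is more than 18 mm below the mouth.
- neck_spring (a point): Top of the sprung brass plunger in the bore at rest, 9 mm below the mouth (axes as neck). It meets the stem's underside with 5 N, rising 0.6 N per mm as it is pushed down (about 10 N when the lugs clear the rim), and stops dead 23 mm below the mouth. Not reached while the lugs lie on the rim. An unlocked cap is lifted back to this height.
- neck_catch (a point): Centre of the bore at the height of the catches, 4 mm below the mouth (axes as neck). Under the rim the lugs turn only clockwise (seen from above), a quarter turn from the slots to a hard stop, with about 3 degrees of play. There 4 mm deep catches let them spring up: locked, the cap's underside is 14 mm below the mouth, so cap_mid is 12.5 mm above the mouth.
- tank: The green oil tank, fixed, 200 by 200 mm, top 100 mm over the bench, with the collar on it. Origin on the bench right below the neck; axes as neck. Its sides are parallel to x and y. A grey motor, its top 160 mm over the bench, lies along x on the tank, 70 to 130 mm from the neck towards -y.
- cap: The breather cap again; origin at the centre of its underside, axes as cap_mid.
- dust_plug: bystander: yellow plastic dust plug, 42 mm in diameter, 20 mm high, lying near the cap; origin at its underside
- pliers: bystander: blued steel circlip pliers with blue grips, about 150 mm long, lying flat near the cap; origin at the underside near the pivot, jaws to x
- sprocket: bystander: dark cast iron front sprocket, 82 mm in diameter, 15 mm high; origin at its underside
- link_jig: bystander: steel roller link jig, 50 by 100 by 30 mm; origin at its underside
- screwdriver: bystander: orange plastic screwdriver lying flat, its handle to -x
- oil_can: bystander: blue can, 60 mm in diameter, 130 mm high, standing; origin at its underside
Mind the look-alikes: they are no part of the job. Of the things like the cap, leave any that is blue; of the rest the larger one is meant.

How it is judged:
By the outcome, as a careful person would: the job done as asked, in the order asked, and still so for the second after the job is handed in, with the robot touching nothing.
It also fails if it takes over 67 s, if anything falls off the work surface, if the arm or the gripper's body presses on something with over 40 N, if the wrist force passes 120 N, or if a joint passes its speed limit or range.

## Working session

There is one attempt and no reset: what is moved stays moved. The work goes in short steps, Python scripts to look and compute and a tool call to move; the robot and the scene stay as the last step left them, time stands still between calls to the robot, and variables do not carry over. Pictures are saved under pics/ and viewed, at most 10 in all, crops included, and the job is handed in when it is done.

Besides the shell and the picture viewer there is one more tool, called after "Call:" by a JSON object that holds its "name" and its "arguments", one argument or row to a line. arm_command: Moves the arm, as the interface text tells. Its arguments: {"type":"object","properties":{"plan":{"type":"array"},"gripper":{"type":"number"},"force":{"type":"number"}},"required":["plan"]}

```bash
mkdir -p pics; cat > h.py <<'E'
import numpy as np, cv2
from station import *
from scipy.spatial.transform import Rotation as R
def world(name,dep,cal):
    h,w=dep.shape
    u,v=np.meshgrid(np.arange(w),np.arange(h))
    K=np.array([[cal['fx'],0,cal['cx']],[0,cal['fy'],cal['cy']],[0,0,1]])
    p=cv2.undistortPoints(np.stack([u,v],-1).reshape(-1,1,2).astype(np.float64),K,np.array(cal['dist'])).reshape(h,w,2)
    c=np.stack([p[...,0]*dep,-p[...,1]*dep,-dep],-1)
    T=np.array(cal['pose']); return c@T[:3,:3].T+T[:3,3]
def snap(name):
    cal=calibration(name); im,d=get_image(name); return im,d,world(name,d,cal),cal
E
python3 - <<'E'
from h import *
o=get_obs(); print(o['t'],o['tool_pos'],o['tool_rot'],o['contact_force'],tcp_to_grasp)
for n in('top','scene'):
    im,d,W,c=snap(n); cv2.imwrite(f'pics/{n}1.png',im); np.savez(f'{n}1.npz',im=im,W=W); print(n,np.array(c['pose'])[:3,3])
E
```

```text
0.0 [0.20289315 0.59085701 0.40344983] [-0.51724899 -3.09814464  0.0031548 ] [-0.0052192  -0.68519164  0.17554232] 0.1547
top [ 0.41284628 -0.04073921  1.2789089 ]
scene [ 1.31220403 -0.01606011  1.17718143]
```

View pics/top1.png

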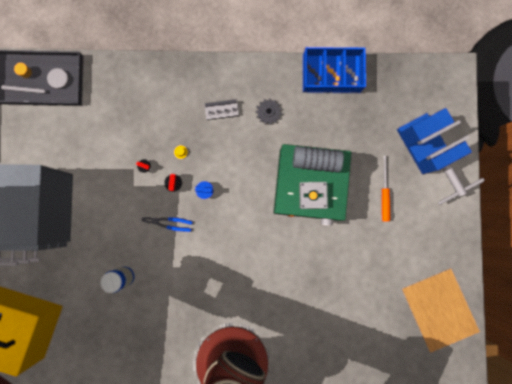

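View pics/scene1.png

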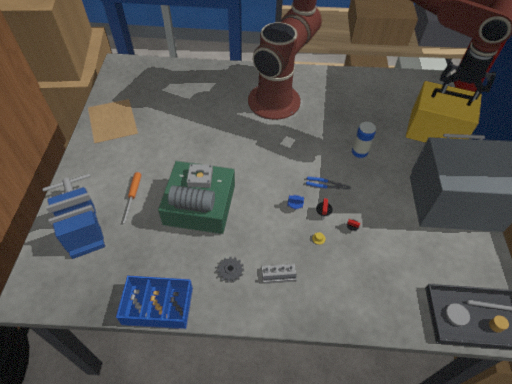

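The top view shows two red caps: the larger at (173,183) and a smaller one at (144,166). A blue one lies at (205,190). The tank collar is at (313,195), with the motor on the far side. Next I'll measure the cap, the neck and the tank axes.

```bash
python3 - <<'E'
from h import *
for n in('top','scene'):
    z=np.load(n+'1.npz'); im,W=z['im'],z['W']; hsv=cv2.cvtColor(im,cv2.COLOR_BGR2HSV)
    H,S,V=hsv[...,0],hsv[...,1],hsv[...,2]
    on=(W[...,0]>.3)&(W[...,2]>.005)&(W[...,2]<.2)&(W[...,0]<.9)
    for nm,m in (('red',((H<6)|(H>174))&(S>150)&(V>70)),('green',(H>50)&(H<85)&(S>80)),('brass',(H>15)&(H<30)&(S>110))):
        m=(m&on).astype(np.uint8); k,l,st,_=cv2.connectedComponentsWithStats(m)
        for i in range(1,k):
            if st[i,4]<12: continue
            P=W[l==i]; mid=np.median(P,0)
            Q=P
            if nm=='green': Q=P[abs(P[:,2]-.1)<.006]
            r=cv2.minAreaRect((Q[:,:2]*1000).astype(np.float32))
            print(n,nm,st[i],mid.round(4),P[:,2].max().round(3),np.round(r[0],1),np.round(r[1],1),round(r[2],1))
    P=W[on&(abs(W[...,2]-.126)<.005)&(abs(W[...,1]+.12)<.3)&(S<70)]
    print('collar?',len(P),P.mean(0) if len(P) else '')
E
```

```text
top red [136 162  14   8  72] [0.583  0.2701 0.0382] 0.046 [583.9 271.5] [37.2 17.5] 63.9
top red [168 174   8  17 114] [0.5319 0.181  0.0511] 0.059 [532.5 185.3] [21.2 48.5] 85.0
top green [ 274  145   77   75 2921] [ 0.5195 -0.2049  0.0995] 0.138 [ 530.7 -226.6] [199.8 196.8] 84.5
top brass [ 14  63  18  14 178] [0.8686 0.6363 0.0336] 0.042 [874.6 646.6] [58.2 36.7] 53.9
top brass [334  74   5   6  12] [ 0.864  -0.3144  0.0112] 0.013 [ 867.2 -313.6] [19.3  6.9] 27.1
top brass [174 146  12  12  75] [0.6293 0.1633 0.0189] 0.026 [630.7 162.3] [34.5 29.6] 38.5
top brass [308 191  10   9  64] [ 0.4924 -0.2243  0.115 ] 0.12 [ 493.5 -226.1] [24.1 23.9] 61.7
top brass [384 207   2  12  16] [ 0.4477 -0.453   0.0234] 0.028 [ 447.7 -452.5] [32.8  4.9] 2.0
collar? 526 [ 0.49388242 -0.22223932  0.12545906]
scene red [322 199   6  16  74] [0.5406 0.1811 0.0516] 0.058 [538.3 182.8] [17.  49.5] 85.0
scene red [348 220  12   8  58] [0.588  0.272  0.0386] 0.046 [581.3 272.3] [34.1 25. ] 77.1
scene green [165 162  24  33 316] [ 0.487  -0.3011  0.1006] 0.152 [ 498.8 -293.3] [ 56.7 133.9] 84.4
scene green [ 159  167   75   63 1553] [ 0.6009 -0.167   0.0986] 0.141 [ 536.6 -226.7] [197.9 199.5] 84.5
scene green [206 222  15  11  45] [ 0.6398 -0.171   0.0431] 0.074 [0. 0.] [0. 0.] 0.0
scene brass [197 173   6   3  17] [ 0.4909 -0.2237  0.1171] 0.121 [ 490.5 -224.2] [ 8.8 16. ] 1.4
scene brass [313 233  12  11  78] [0.6379 0.1614 0.0168] 0.023 [635.7 163.7] [31.3 31.8] 79.1
scene brass [154 291   4   4  14] [ 0.8483 -0.3103  0.0094] 0.016 [ 847.7 -310.9] [9.1 8.4] 15.6
scene brass [151 297  11  14  49] [ 0.8812 -0.303   0.0115] 0.016 [ 880.1 -303.5] [50.4 12.2] 42.1
scene brass [489 316  20  16 232] [0.8748 0.6336 0.0358] 0.044 [865.8 644.8] [35.  56.7] 45.7
collar? 433 [ 0.51508417 -0.22388388  0.12626602]
```

```bash
cat >> h.py <<'E'
def plan(xyz,yaw,cmd=None):
    """tool-frame shift(cm)/turn to put TCP at xyz, pointing down, tool x at world yaw (deg)"""
    o=get_obs(); p,r=cmd if cmd else (np.array(o['tool_pos']),R.from_rotvec(o['tool_rot']))
    a=np.radians(yaw); x=np.array([np.cos(a),np.sin(a),0]); z=np.array([0,0,-1.])
    T=R.from_matrix(np.stack([x,np.cross(z,x),z],1))
    print('shift cm',(r.inv().apply(np.array(xyz)-p)*100).round(2),'turn',(r.inv()*T).as_rotvec().round(3))
def st():
    o=get_obs(); m=R.from_rotvec(o['tool_rot']).as_matrix()
    print('t',round(o['t'],2),'p',np.round(o['tool_pos'],4),'yawx',np.degrees(np.arctan2(m[1,0],m[0,0])).round(2),'tz',m[:,2].round(4),'q1,q6',np.round([o['q'][0],o['q'][5]],3),'F',np.round(o['contact_force'],2),'M',np.round(o['wrist_torque'],2),'op',round(o['opening'],4),'grip',o['grip_force'])
E
python3 - <<'E'
from h import *
st(); T=np.array(calibration('wrist')['pose']); m=R.from_rotvec(get_obs()['tool_rot']).as_matrix()
print('cam in tool',m.T@(T[:3,3]-get_obs()['tool_pos']),(m.T@T[:3,:3]).round(2))
for yaw in(-5,175): plan([.50,.182,.33],yaw)
z=np.load('top1.npz');W=z['W'];im=z['im']
hsv=cv2.cvtColor(im,cv2.COLOR_BGR2HSV);m=(hsv[...,0]>100)&(hsv[...,0]<125)&(hsv[...,1]>120)
m[:,:190]=0;m[:,235:]=0;m[:175]=0;m[205:]=0;P=W[m];print('blue',P.min(0),P.max(0),P.mean(0))
E
```

```text
t 0.1 p [0.2029 0.5909 0.4036] yawx 161.05 tz [-8.0e-04 -1.7e-03 -1.0e+00] q1,q6 [ 1.121 -0.119] F [-0.21 -0.78 -0.07] M [ 0.04  0.01 -0.01] op 0.0855 grip 0.0
cam in tool [ 7.01938117e-02 -3.00290006e-05  3.10893671e-02] [[ 0.    0.96  0.28]
 [ 1.   -0.    0.  ]
 [ 0.    0.28 -0.96]]
shift cm [-41.38 -29.01   7.4 ] turn [-1.000e-03  3.000e-03  2.898e+00]
shift cm [-41.38 -29.01   7.4 ] turn [-0.002 -0.    -0.244]
blue [ 0.48655561  0.06402868 -0.00498921] [0.53836371 0.1121788  0.05611023] [0.51132757 0.08737496 0.03697876]
```

Call:
{"name": "arm_command", "arguments": {
  "plan": [
    [[-4, -2.5, 0.7, 0, 0, -0.03], [-8, -5.3, 1.5, 0, 0, -0.06], [-12, -8, 2.2, 0, 0, -0.09], [-16, -10.7, 3, 0, 0, -0.12], [-20, -13.3, 3.7, 0, 0, -0.14], [-24, -16, 4.5, 0, 0, -0.17], [-28, -18.7, 5.2, 0, 0, -0.2], [-32, -21.3, 6, 0, 0, -0.22], [-36, -24, 6.7, 0, 0, -0.244], [-40, -26.7, 7.5, 0, 0, -0.244], [-44.5, -28, 8.3, 0, 0, -0.244], [-44.5, -28, 8.3, 0, 0, -0.244]]
  ],
  "gripper": -0.2
}}

```text
t: 1.1
tool_pos: [0.5109, 0.2031, 0.3265]
tool_rot: [-0.137, -3.138, -0.0]
contact_force: [0.5, 0.6, 0.8]
opening: 0.0508
grip_force: 0.0
```

```bash
python3 - <<'E'
from h import *
st(); im,d,W,c=snap('wrist'); cv2.imwrite('pics/w1.png',im); np.savez('w1.npz',im=im,W=W)
hsv=cv2.cvtColor(im,cv2.COLOR_BGR2HSV);H,S,V=cv2.split(hsv)
m=(((H<6)|(H>174))&(S>150)&(V>60)).astype(np.uint8);k,l,s,_=cv2.connectedComponentsWithStats(m)
for i in range(1,k):
    if s[i,4]<100: continue
    P=W[l==i]; zt=np.percentile(P[:,2],90); Q=P[abs(P[:,2]-zt)<.004]
    r=cv2.minAreaRect((Q[:,:2]*1000).astype(np.float32)); print(s[i],zt,np.round(r[0],1),np.round(r[1],1),r[2],Q.mean(0))
E
```

```text
t 1.1 p [0.5109 0.2031 0.3265] yawx 175.01 tz [-3.e-04  1.e-04 -1.e+00] q1,q6 [ 0.243 -1.241] F [0.52 0.65 0.8 ] M [ 0.02 -0.01  0.03] op 0.0508 grip 0.0
[ 228  180   18   60 1031] 0.05352251206861472 [532.9 180.8] [13.8 48.9] 84.24522399902344 [0.53187261 0.18125818 0.05264386]
[343 241  16  20 150] 0.041085545665578 [586.9 285.8] [14.5  7.5] 27.312698364257812 [0.58677188 0.28486965 0.04001095]
```

View pics/w1.png

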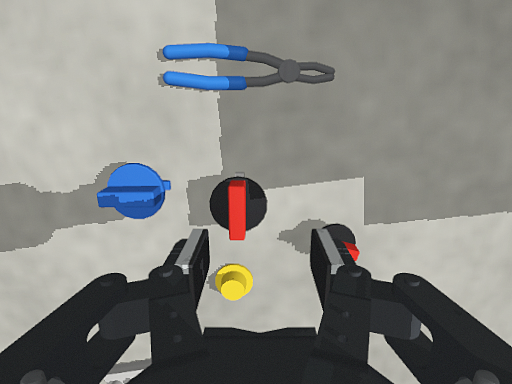

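```bash
python3 - <<'E'
from h import *
st(); plan([.5329,.1808,.30],174.2);plan([.5329,.1808,.0505+.1547],174.2)
E
```

```text
t 1.15 p [0.5144 0.1987 0.3252] yawx 174.73 tz [ 0.0015 -0.0046 -1.    ] q1,q6 [ 0.235 -1.243] F [ 0.67 -5.25  0.41] M [-0.2  -0.05 -0.  ] op 0.0515 grip 0.0
shift cm [-2.01 -1.6   2.53] turn [-0.004  0.002  0.009]
shift cm [-1.99 -1.56 12.01] turn [-0.004  0.002  0.009]
```

Call:
{"name": "arm_command", "arguments": {
  "plan": [
    [[0, 0, 1, 0, 0, 0], [0, 0, 2, 0, 0, 0], [0, 0, 2, 0, 0, 0], [0, 0, 2, 0, 0, 0]]
  ]
}}

```text
t: 1.48
tool_pos: [0.5089, 0.2059, 0.3054]
tool_rot: [-0.133, -3.136, 0.001]
contact_force: [0.5, 0.4, 0.4]
opening: 0.0513
grip_force: 0.0
```

```bash
python3 - <<'E'
from h import *
st(); plan([.5329,.1808,.0505+.1547],174.2)
E
```

```text
t 1.48 p [0.5089 0.2059 0.3054] yawx 175.13 tz [-3.1e-03 -6.0e-04 -1.0e+00] q1,q6 [ 0.249 -1.237] F [0.54 0.41 0.42] M [-0.04  0.01  0.  ] op 0.0513 grip 0.0
shift cm [-2.63 -2.29 10.02] turn [-0.001 -0.003  0.016]
```

Call:
{"name": "arm_command", "arguments": {
  "plan": [
    [[-1.3, -1.15, 1.5, 0, 0, 0.01], [-2.63, -2.3, 3, 0, 0, 0.016], [-2.63, -2.3, 5, 0, 0, 0.016], [-2.63, -2.3, 7, 0, 0, 0.016], [-2.63, -2.3, 8.5, 0, 0, 0.016], [-2.63, -2.3, 9.4, 0, 0, 0.016], [-2.63, -2.3, 9.87, 0, 0, 0.016], [-2.63, -2.3, 9.87, 0, 0, 0.016], [-2.63, -2.3, 9.87, 0, 0, 0.016]]
  ]
}}

```text
t: 2.23
tool_pos: [0.5346, 0.1804, 0.2092]
tool_rot: [0.16, 3.136, 0.001]
contact_force: [-0.1, -0.4, 1.1]
opening: 0.0509
grip_force: 0.0
```

```bash
python3 - <<'E'
from h import *
st(); plan([.5329,.1808,.2067],174.2)
E
```

```text
t 2.23 p [0.5346 0.1804 0.2092] yawx 174.16 tz [ 1.2e-03  3.0e-04 -1.0e+00] q1,q6 [ 0.194 -1.275] F [-0.13 -0.42  1.12] M [ 0.01 -0.01 -0.06] op 0.0509 grip 0.0
shift cm [0.17 0.02 0.25] turn [ 0.     0.001 -0.001]
```

Call:
{"name": "arm_command", "arguments": {
  "plan": [
    [[0.1, 0, 0.15, 0, 0, 0], [0.1, 0, 0.15, 0, 0, 0], [0.1, 0, 0.15, 0, 0, 0], [0.1, 0, 0.15, 0, 0, 0], [0.1, 0, 0.15, 0, 0, 0], [0.1, 0, 0.15, 0, 0, 0], [0.1, 0, 0.15, 0, 0, 0], [0.1, 0, 0.15, 0, 0, 0]]
  ],
  "gripper": 1,
  "force": 70
}}

```text
t: 2.9
tool_pos: [0.5339, 0.18, 0.2078]
tool_rot: [0.161, 3.136, 0.001]
contact_force: [-1.1, 0.5, 6.0]
opening: 0.0121
grip_force: 69.6
```

```bash
python3 - <<'E'
from h import *
st()
E
```

```text
t 2.9 p [0.5339 0.18   0.2078] yawx 174.11 tz [ 1.3e-03  4.0e-04 -1.0e+00] q1,q6 [ 0.193 -1.275] F [-1.09  0.54  5.99] M [ 0.04  0.16 -0.04] op 0.0121 grip 69.58765625953674
```

Call:
{"name": "arm_command", "arguments": {
  "plan": [
    [[0, 0, -1.5, 0, 0, 0], [0, 0, -4, 0, 0, 0], [0, 0, -7, 0, 0, 0], [0, 0, -10, 0, 0, 0], [0, 0, -13, 0, 0, 0.1], [0, 0, -16, 0, 0, 0.2], [0, 0, -19, 0, 0, 0.3], [0, 0, -21, 0, 0, 0.4], [0, 0, -21, 0, 0, 0.5], [0, 0, -21, 0, 0, 0.5]]
  ]
}}

```text
t: 3.73
tool_pos: [0.5335, 0.1799, 0.418]
tool_rot: [0.934, 2.997, 0.002]
contact_force: [-0.0, 0.4, -2.6]
opening: 0.0121
grip_force: 68.7
```

```bash
python3 - <<'E'
from h import *
st(); plan([.488,-.285,.42],85)
E
```

```text
t 3.73 p [0.5335 0.1799 0.418 ] yawx 145.37 tz [ 2.2e-03  3.0e-04 -1.0e+00] q1,q6 [ 0.193 -0.773] F [-0.03  0.39 -2.58] M [-0.01 -0.03 -0.07] op 0.0121 grip 68.7365448474884
shift cm [-22.68 -40.84  -0.22] turn [2.000e-03 1.000e-03 1.054e+00]
```

Call:
{"name": "arm_command", "arguments": {
  "plan": [
    [[-1.9, -3.4, 0, 0, 0, 0.09], [-3.8, -6.8, 0, 0, 0, 0.18], [-5.7, -10.2, 0, 0, 0, 0.27], [-7.6, -13.6, 0, 0, 0, 0.36], [-9.5, -17, 0, 0, 0, 0.45], [-11.4, -20.4, 0, 0, 0, 0.54], [-13.3, -23.8, 0, 0, 0, 0.63], [-15.2, -27.2, 0, 0, 0, 0.72], [-17.1, -30.6, 0, 0, 0, 0.81], [-19, -34, 0, 0, 0, 0.9], [-20.9, -37.4, 0, 0, 0, 1], [-22.7, -40.8, 0, 0, 0, 1.05]]
  ]
}}

```text
t: 4.73
tool_pos: [0.4881, -0.2866, 0.4143]
tool_rot: [-2.31, -2.124, 0.001]
contact_force: [0.9, -0.2, -2.4]
opening: 0.0126
grip_force: 69.0
```

Call:
{"name": "arm_command", "arguments": {
  "plan": [
    [[0, 0, 0, 0, 0, 0], [0, 0, 0, 0, 0, 0], [0, 0, 0, 0, 0, 0], [0, 0, 0, 0, 0, 0]]
  ]
}}

```text
t: 5.07
tool_pos: [0.4891, -0.2838, 0.4156]
tool_rot: [-2.306, -2.13, 0.0]
contact_force: [1.1, -0.2, -2.6]
opening: 0.0124
grip_force: 69.0
```

```bash
python3 - <<'E'
from h import *
st(); im,d,W,c=snap('wrist'); cv2.imwrite('pics/w2.png',im); np.savez('w2.npz',im=im,W=W)
E
```

```text
t 5.07 p [ 0.4891 -0.2838  0.4156] yawx 85.44 tz [-0.0015  0.0016 -1.    ] q1,q6 [-0.657 -0.578] F [ 1.12 -0.23 -2.61] M [ 0.02  0.01 -0.03] op 0.0124 grip 69.01015162467957
```

View pics/w2.png

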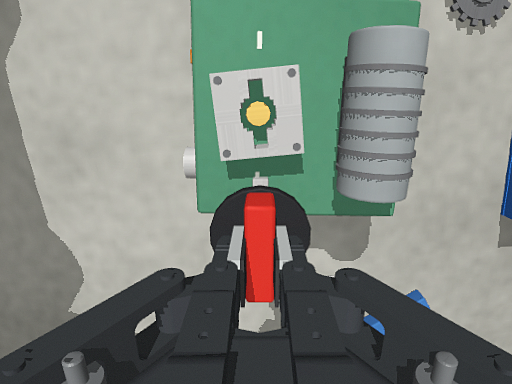

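The collar shows clearly at about (258,113), with slots at (255,88) and (261,140), so it is turned a few degrees from the tank marks. I'll measure the slot line.

```bash
python3 - <<'E'
from h import *
z=np.load('w2.npz'); im,W=z['im'],z['W']; c=calibration('wrist')
hsv=cv2.cvtColor(im,cv2.COLOR_BGR2HSV);H,S,V=cv2.split(hsv)
K=np.array([[c['fx'],0,c['cx']],[0,c['fy'],c['cy']],[0,0,1]])
T=np.array(c['pose'])
u,v=np.meshgrid(np.arange(512.),np.arange(384.))
p=cv2.undistortPoints(np.stack([u,v],-1).reshape(-1,1,2),K,np.array(c['dist'])).reshape(384,512,2)
r=np.stack([p[...,0],-p[...,1],-np.ones_like(u)],-1)@T[:3,:3].T
X=T[:3,3]+r*((.126-T[2,3])/r[...,2])[...,None]
roi=np.zeros((384,512),bool);roi[55:172,200:315]=1
Z=W[...,2]
print('rim z',np.median(Z[roi&(abs(Z-.126)<.006)]))
m=(roi&(S<60)&(abs(Z-.126)<.006)).astype(np.uint8)
r1=cv2.minAreaRect((X[m>0][:,:2]*1000).astype(np.float32));print('square',r1)
cn,h=cv2.findContours(m,cv2.RETR_CCOMP,cv2.CHAIN_APPROX_NONE)
for i,cc in enumerate(cn):
    if h[0,i,3]>=0 and len(cc)>30:
        hole=np.zeros_like(m);cv2.drawContours(hole,cn,i,1,-1);hole&=(1-m)
        P=X[hole>0][:,:2]*1000; 
        rr=cv2.minAreaRect(P.astype(np.float32));q=P-P.mean(0);w,ev=np.linalg.eigh(q.T@q)
        print('hole',len(P),P.mean(0),rr,'pca',np.degrees(np.arctan2(ev[1,1],ev[0,1])))
b=roi&(H>15)&(H<32)&(S>110);print('brass at rim plane',X[b].mean(0), 'depth',np.median(W[b],0))
wm=(V>200)&(S<40)&(abs(Z-.1)<.006);wm[:, :245]=0;wm[:,275:]=0
Xt=T[:3,3]+r*((.1-T[2,3])/r[...,2])[...,None]
k,l,s,_=cv2.connectedComponentsWithStats(wm.astype(np.uint8))
for i in range(1,k):
    if s[i,4]>15: print('mark',s[i],Xt[l==i].mean(0))
E
```

```text
rim z 0.12573189659098138
square ((493.40570068359375, -225.2095489501953), (72.48179626464844, 72.37091064453125), 1.27873957157135)
hole 1584 [ 493.45517529 -224.43928264] ((493.4575500488281, -225.13330078125), (29.539793014526367, 55.592411041259766), 1.5563784837722778) pca 90.77816700184486
brass at rim plane [ 0.49338072 -0.22450072  0.126     ] depth [ 0.49304995 -0.22484536  0.11674009]
mark [257  31   5  18  89] [ 0.49922127 -0.1632936   0.1       ]
```

```bash
python3 - <<'E'
from h import *
st(); z=np.load('w2.npz'); im,W=z['im'],z['W']
hsv=cv2.cvtColor(im,cv2.COLOR_BGR2HSV);H,S,V=cv2.split(hsv)
m=((H<6)|(H>174))&(S>150)&(V>60);m[:180]=0
Z=W[...,2][m]; zt=np.percentile(Z,80);print('top z',zt,'expect',.4156-.2078+.053)
P=W[m][abs(Z-zt)<.003]; p0=np.array([.4891,-.2838,0]);a=np.radians(85.44);tx=np.array([np.cos(a),np.sin(a),0]);ty=np.array([np.sin(a),-np.cos(a),0])
X=(P-p0)@tx*1e3;Y=(P-p0)@ty*1e3
print('x range',np.percentile(X,[0,2,98,100]),'y',np.percentile(Y,[1,50,99]));s=X>5
for a,b in((-10,0),(0,10),(10,22)):
    q=Y[(X>a)&(X<b)];print(a,b,q.min(),q.max(),(q.min()+q.max())/2)
# disc
D=(V<60)&(abs(W[...,2]-(zt-.022))<.003);D[:180]=0;D[260:]=0
Q=W[D];print('disc front',np.percentile((Q-p0)@tx*1e3,[98,99.5,100]),'y',np.percentile((Q-p0)@ty*1e3,[0,1,99,100]))
plan([.4934,-.2252,.36],91.3)
E
```

```text
t 5.12 p [ 0.4893 -0.2836  0.4161] yawx 85.45 tz [-9.e-04  1.e-03 -1.e+00] q1,q6 [-0.657 -0.578] F [ 0.35  0.54 -1.55] M [-0.02  0.   -0.01] op 0.0125 grip 69.00986909866333
top z 0.2609150120474779 expect 0.26080000000000003
x range [-23.02349219 -21.0939041   25.72551564  26.45298399] y [-5.89053163  0.64694394  7.32534371]
-10 0 -5.394144213701467 7.1380170553696995 0.8719364208341163
0 10 -5.334935497968639 7.089337381297324 0.8772009416643423
10 22 -6.145217598919588 7.762616302363087 0.8086993517217493
disc front [26.95758309 27.86128787 28.37515554] y [-25.55971233 -24.58267326  26.38199931  27.13702882]
shift cm [ 5.85 -0.04  5.61] turn [-0.001 -0.001 -0.102]
```

```bash
python3 - <<'E'
from h import *
plan([.4926,-.2264,.345],91.3)
E
```

```text
shift cm [ 5.72 -0.11  7.11] turn [-0.001 -0.001 -0.102]
```

Call:
{"name": "arm_command", "arguments": {
  "plan": [
    [[1.5, 0, 0, 0, 0, -0.03], [3.5, -0.1, 1, 0, 0, -0.07], [5.3, -0.1, 2.5, 0, 0, -0.1], [5.7, -0.1, 4, 0, 0, -0.102], [5.7, -0.1, 5.5, 0, 0, -0.102], [5.7, -0.1, 6.6, 0, 0, -0.102], [5.7, -0.1, 7.1, 0, 0, -0.102], [5.7, -0.1, 7.1, 0, 0, -0.102], [5.7, -0.1, 7.1, 0, 0, -0.102], [5.7, -0.1, 7.1, 0, 0, -0.102], [5.7, -0.1, 7.1, 0, 0, -0.102]]
  ]
}}

```text
t: 6.03
tool_pos: [0.493, -0.2283, 0.3472]
tool_rot: [2.198, 2.242, 0.001]
contact_force: [0.2, 0.5, -1.4]
opening: 0.0117
grip_force: 69.0
```

```bash
python3 - <<'E'
from h import *
st();plan([.4926,-.2264,.335],91.3)
E
```

```text
t 6.03 p [ 0.493  -0.2283  0.3472] yawx 91.14 tz [ 0.0018 -0.0011 -1.    ] q1,q6 [-0.571 -0.59 ] F [ 0.18  0.55 -1.4 ] M [-0.02  0.05  0.02] op 0.0117 grip 69.01586294174194
shift cm [ 0.19 -0.04  1.22] turn [ 0.002  0.001 -0.003]
```

Call:
{"name": "arm_command", "arguments": {
  "plan": [
    [[0.2, 0, 0.3, 0, 0, -0.003], [0.2, 0, 0.6, 0, 0, -0.003], [0.2, 0, 0.9, 0, 0, -0.003], [0.2, 0, 1.2, 0, 0, -0.003], [0.2, 0, 1.2, 0, 0, -0.003], [0.2, 0, 1.2, 0, 0, -0.003]]
  ]
}}

```text
t: 6.53
tool_pos: [0.4926, -0.226, 0.3333]
tool_rot: [-2.195, -2.246, 0.0]
contact_force: [-0.1, -0.6, -2.1]
opening: 0.0124
grip_force: 69.0
```

```bash
python3 - <<'E'
from h import *
st();plan([.4926,-.2264,.3285],91.3)
E
```

```text
t 6.53 p [ 0.4926 -0.226   0.3333] yawx 91.31 tz [-8.e-04  5.e-04 -1.e+00] q1,q6 [-0.567 -0.59 ] F [-0.09 -0.55 -2.08] M [ 0.    0.03 -0.05] op 0.0124 grip 69.01703238487244
shift cm [-0.04  0.    0.48] turn [-0.001 -0.001  0.   ]
```

Call:
{"name": "arm_command", "arguments": {
  "plan": [
    [[0, 0, 0.1, 0, 0, 0], [0, 0, 0.2, 0, 0, 0], [0, 0, 0.3, 0, 0, 0], [0, 0, 0.4, 0, 0, 0], [0, 0, 0.5, 0, 0, 0], [0, 0, 0.5, 0, 0, 0], [0, 0, 0.5, 0, 0, 0]]
  ]
}}

```text
t: 7.12
tool_pos: [0.4927, -0.226, 0.3288]
tool_rot: [-2.196, -2.247, 0.0]
contact_force: [0.9, 0.2, -1.8]
opening: 0.0122
grip_force: 69.0
```

```bash
python3 - <<'E'
from h import *
st()
E
```

```text
t 7.12 p [ 0.4927 -0.226   0.3288] yawx 91.32 tz [-2.e-04  1.e-04 -1.e+00] q1,q6 [-0.567 -0.59 ] F [ 0.94  0.17 -1.78] M [-0.02 -0.    0.01] op 0.0122 grip 69.01561260223389
```

Call:
{"name": "arm_command", "arguments": {
  "plan": [
    [[0, 0, 0.1, 0, 0, 0], [0, 0, 0.2, 0, 0, 0], [0, 0, 0.3, 0, 0, 0], [0, 0, 0.4, 0, 0, 0], [0, 0, 0.4, 0, 0, 0], [0, 0, 0.4, 0, 0, 0]]
  ]
}}

```text
t: 7.62
tool_pos: [0.4927, -0.226, 0.3249]
tool_rot: [2.196, 2.247, 0.0]
contact_force: [-0.3, -0.3, -1.4]
opening: 0.0125
grip_force: 69.0
```

```bash
python3 - <<'E'
from h import *
st()
E
```

```text
t 7.62 p [ 0.4927 -0.226   0.3249] yawx 91.32 tz [ 2.e-04 -1.e-04 -1.e+00] q1,q6 [-0.567 -0.59 ] F [-0.32 -0.29 -1.44] M [-0.02  0.04 -0.06] op 0.0125 grip 69.03971314430237
```

Call:
{"name": "arm_command", "arguments": {
  "plan": [
    [[0, 0, 0.15, 0, 0, 0], [0, 0, 0.3, 0, 0, 0], [0, 0, 0.45, 0, 0, 0], [0, 0, 0.6, 0, 0, 0], [0, 0, 0.75, 0, 0, 0], [0, 0, 0.9, 0, 0, 0], [0, 0, 1.05, 0, 0, 0], [0, 0, 1.15, 0, 0, 0], [0, 0, 1.15, 0, 0, 0], [0, 0, 1.15, 0, 0, 0]]
  ]
}}

```text
t: 8.45
tool_pos: [0.4929, -0.2261, 0.3149]
tool_rot: [2.195, 2.247, -0.0]
contact_force: [-3.7, 2.4, 8.7]
opening: 0.0125
grip_force: 70.4
```

```bash
python3 - <<'E'
from h import *
st()
E
```

```text
t 8.45 p [ 0.4929 -0.2261  0.3149] yawx 91.32 tz [ 3.e-04 -3.e-04 -1.e+00] q1,q6 [-0.567 -0.59 ] F [-3.65  2.36  8.66] M [0.47 0.86 0.02] op 0.0125 grip 70.4162871837616
```

Call:
{"name": "arm_command", "arguments": {
  "plan": [
    [[0, -0.05, 0.1, 0, 0, 0], [0, -0.05, 0.17, 0, 0, 0], [0, -0.05, 0.2, 0, 0, 0.06], [0.01, -0.06, 0.2, 0, 0, 0.14], [0.02, -0.06, 0.2, 0, 0, 0.22], [0.03, -0.07, 0.2, 0, 0, 0.3], [0.03, -0.07, 0.2, 0, 0, 0.3], [0.03, -0.07, 0.2, 0, 0, 0.3]]
  ]
}}

```text
t: 9.12
tool_pos: [0.4927, -0.2263, 0.314]
tool_rot: [2.504, 1.891, 0.002]
contact_force: [-1.3, 0.1, 10.3]
opening: 0.0124
grip_force: 70.5
```

```bash
python3 - <<'E'
from h import *
st()
E
```

```text
t 9.12 p [ 0.4927 -0.2263  0.314 ] yawx 74.12 tz [ 0.0034 -0.0027 -1.    ] q1,q6 [-0.568 -0.29 ] F [-1.33  0.11 10.28] M [ 0.1   0.42 -0.02] op 0.0124 grip 70.50586938858032
```

Call:
{"name": "arm_command", "arguments": {
  "plan": [
    [[0.01, -0.01, 0, 0, 0, 0.1], [0.02, -0.02, 0, 0, 0, 0.2], [0.03, -0.03, 0, 0, 0, 0.3], [0.05, -0.04, 0, 0, 0, 0.42], [0.06, -0.05, 0, 0, 0, 0.54], [0.08, -0.05, 0, 0, 0, 0.66], [0.1, -0.06, 0, 0, 0, 0.78], [0.12, -0.06, 0, 0, 0, 0.9], [0.13, -0.06, 0, 0, 0, 1.0], [0.14, -0.06, 0, 0, 0, 1.1], [0.15, -0.06, 0, 0, 0, 1.18], [0.15, -0.06, 0, 0, 0, 1.18]]
  ]
}}

```text
t: 10.12
tool_pos: [0.4924, -0.2246, 0.3138]
tool_rot: [3.135, 0.174, 0.004]
contact_force: [-3.3, 1.2, 9.9]
opening: 0.0122
grip_force: 70.5
```

```bash
python3 - <<'E'
from h import *
st()
E
```

```text
t 10.12 p [ 0.4924 -0.2246  0.3138] yawx 6.37 tz [ 0.0025 -0.0021 -1.    ] q1,q6 [-0.565  0.894] F [-3.25  1.16  9.86] M [ 0.24  0.6  -0.06] op 0.0122 grip 70.53548455238342
```

Call:
{"name": "arm_command", "arguments": {
  "plan": [
    [[0, 0, 0, 0, 0, 0.03], [0.01, 0, 0, 0, 0, 0.06], [0.01, 0, 0, 0, 0, 0.09], [0.01, 0, 0, 0, 0, 0.11], [0.01, 0, 0, 0, 0, 0.11], [0.01, 0, 0, 0, 0, 0.11]]
  ]
}}

```text
t: 10.62
tool_pos: [0.4925, -0.2244, 0.3137]
tool_rot: [3.14, 0.006, 0.003]
contact_force: [-3.7, 2.1, 10.3]
opening: 0.0125
grip_force: 70.6
```

```bash
python3 - <<'E'
from h import *
st()
E
```

```text
t 10.62 p [ 0.4925 -0.2244  0.3137] yawx 0.23 tz [ 0.0021 -0.0015 -1.    ] q1,q6 [-0.565  1.002] F [-3.74  2.13 10.3 ] M [ 0.41  0.59 -0.  ] op 0.0125 grip 70.56604743003845
```

Call:
{"name": "arm_command", "arguments": {
  "plan": [
    [[0, 0, 0, 0, 0, 0.015], [0, 0, 0, 0, 0, 0.03], [0, 0, 0, 0, 0, 0.04], [0, 0, 0, 0, 0, 0.04]]
  ]
}}

```text
t: 10.95
tool_pos: [0.4925, -0.2243, 0.3136]
tool_rot: [3.14, -0.057, 0.003]
contact_force: [-3.0, 3.0, 9.7]
opening: 0.0124
grip_force: 70.6
```

```bash
python3 - <<'E'
from h import *
st()
E
```

```text
t 10.95 p [ 0.4925 -0.2243  0.3136] yawx -2.06 tz [ 0.0022 -0.0011 -1.    ] q1,q6 [-0.565  1.042] F [-3.05  2.97  9.66] M [0.46 0.61 0.12] op 0.0124 grip 70.60248255729675
```

Call:
{"name": "arm_command", "arguments": {
  "plan": [
    [[0, 0, -0.15, 0, 0, 0], [0, 0, -0.3, 0, 0, 0], [0, 0, -0.45, 0, 0, 0], [0, 0, -0.6, 0, 0, 0], [0, 0, -0.7, 0, 0, 0], [0, 0, -0.7, 0, 0, 0]]
  ]
}}

```text
t: 11.45
tool_pos: [0.4923, -0.2242, 0.3191]
tool_rot: [3.14, -0.057, 0.003]
contact_force: [1.1, 0.4, 4.3]
opening: 0.0121
grip_force: 70.0
```

```bash
python3 - <<'E'
from h import *
st()
E
```

```text
t 11.45 p [ 0.4923 -0.2242  0.3191] yawx -2.07 tz [ 1.9e-03 -9.0e-04 -1.0e+00] q1,q6 [-0.565  1.042] F [1.1  0.37 4.32] M [ 0.07 -0.2   0.08] op 0.0121 grip 69.96782898902893
```

Call:
{"name": "arm_command", "arguments": {
  "plan": [
    [[0, 0, 0, 0, 0, 0], [0, 0, 0, 0, 0, 0], [0, 0, 0, 0, 0, 0], [0, 0, 0, 0, 0, 0], [0, 0, 0, 0, 0, 0], [0, 0, 0, 0, 0, 0]]
  ],
  "gripper": -0.2
}}

```text
t: 11.95
tool_pos: [0.4918, -0.224, 0.3179]
tool_rot: [-3.141, 0.057, 0.001]
contact_force: [1.2, -0.1, 0.2]
opening: 0.0513
grip_force: 0.0
```

Call:
{"name": "arm_command", "arguments": {
  "plan": [
    [[0, 0, -1, 0, 0, 0], [0, 0, -3, 0, 0, 0], [0, 0, -6, 0, 0, 0], [0, 0, -9, 0, 0, 0], [-3, 0, -12, 0, 0, 0], [-5, 0, -12, 0, 0, 0], [-5, 0, -12, 0, 0, 0], [-5, 0, -12, 0, 0, 0]]
  ]
}}

```text
t: 12.62
tool_pos: [0.4415, -0.2222, 0.4397]
tool_rot: [3.14, -0.058, 0.003]
contact_force: [-0.3, -0.7, -0.6]
opening: 0.0512
grip_force: 0.0
```

```bash
python3 - <<'E'
from h import *
st(); im,d,W,c=snap('wrist'); cv2.imwrite('pics/w3.png',im)
hsv=cv2.cvtColor(im,cv2.COLOR_BGR2HSV);H,S,V=cv2.split(hsv)
m=((H<6)|(H>174))&(S>150)&(V>60);P=W[m]
zt=np.percentile(P[:,2],80);Q=P[abs(P[:,2]-zt)<.003];print('top z',zt,'expect',.126-.014+.053,cv2.minAreaRect((Q[:,:2]*1000).astype(np.float32)))
E
```

```text
t 12.62 p [ 0.4415 -0.2222  0.4397] yawx -2.13 tz [ 0.0022 -0.0013 -1.    ] q1,q6 [-0.617  0.991] F [-0.27 -0.68 -0.63] M [ 0.01  0.04 -0.02] op 0.0512 grip 0.0
top z 0.16517796277699534 expect 0.165 ((495.2557067871094, -225.20364379882812), (13.515581130981445, 49.372100830078125), 88.33180236816406)
```

View pics/w3.png

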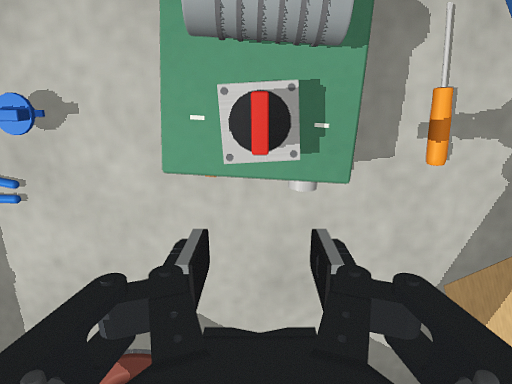

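The cap sits in the collar at (260,122). Its bar top is at z = 165.2 mm, against 165 expected when locked, and the bar lies across the slot line. The robot is clear of everything, so I'm handing in.

```bash
python3 -c "
from station import *
print(finish_job())"
```

```text
the job is handed in; nothing more can be done
None
```

The breather cap is through the slots, pushed in, turned a quarter turn clockwise and locked in its catch (bar top measured at 165.2 mm, 165 mm expected); the gripper is clear and the job is handed in at about 12.7 s.

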